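# Clip the carry handle onto the blind flange's lifting eye

## Task

The blind flange in the middle of the bench is going out: take the carry handle that has the snap hook and push its sprung gate against the near upright bar of the flange's lifting eye until the bar is inside the hook and the gate has snapped shut behind it. Let go and leave the handle clipped there; leave the plain open hook where it lies.

Things in the scene. Friction and masses are not known exactly. Their poses are not given: they have to be found in the camera images.
- snap_grip (a point): Centre of the black rubber grip (64 long x 28 wide x 24 mm high, this point 12 mm up) of the snap-hook handle lying flat, 0.15 to 0.3 kg. x points to the hook's mouth, z up. The hook is a C of 12 mm steel bar, underside level with the grip's, 64 mm wide, nose at x = 139 mm. Inside: y -20 to 20, x 56 (back) to 120 mm (gate); clear mouth y -12 to 20 mm. Bar inside: push until it is at x = 70 mm.
- gate (a joint): The hook's gate, a slim straight 8 mm steel bar across the mouth at x = 124 mm from the grip's centre, hinged at y = 22 mm. 0 = shut; it swings only inward, to 1.5 rad, against a spring (about 2 to 5 N at its middle). A 12 mm bar pushed in along the middle clears its tip at about x = 82 mm; the gate then snaps shut.
- eye_bar (a point): On the axis of the near upright bar of the lifting eye, 30 mm above the bench. Flange: fixed dark steel disc, 200 mm across, 20 mm thick. Eye: inverted U of 12 mm round bar, top 86 mm above the bench, uprights 90 mm apart. z up; x points from this bar (nearest the robot) to the far one: the hook goes on moving along +x, mouth to +x, level, just above the flange.
- plain_grip (a point): A bystander: centre of the grip (12 mm up) of a pull handle with the same rubber grip but a plain open J hook without gate, 116 mm from here to its end. It lies flat on the other side of the bench from the snap hook. x points along the handle to the hook.
Mind the look-alikes: they are no part of the job. What is shaped like the part that bears snap_grip but blue or red is not meant.

How it is judged:
By the outcome, as a careful person would: the job done as asked, in the order asked, and still so for the second after the job is handed in, with the robot touching nothing.
It also fails if it takes over 42 s, if anything falls off the work surface, if the arm or the gripper's body presses on something with over 40 N, if the wrist force passes 120 N, or if a joint passes its speed limit or range.

## Robot

A 7-joint arm with a two-finger parallel gripper is mounted at the origin on the work surface. World frame = base frame: x ahead of the robot, y to its left, z up, the work surface at z = 0. Lengths are in m, angles in degrees, forces in N, time in s.
With the tool pointing down it reaches from about 0.425 to 0.8 m from the base axis. Payload 8.3 kg.
Tool frame: the origin (TCP) lies on the centre line of the jaws, within the pads' length; the fingertips stand 19 mm ahead of it and the grasp point (between the pads) is the TCP (robot.tips_ahead is the distance from the TCP to the fingertips, in m); z points along the fingers, y is the line along which they close (so a half turn about z gives the same grasp; the last joint's range is limited). The gripper opens to 85 mm and grips with 20 to 120 N. Pads are 22 mm wide; open, the fingers measure 114 mm over their backs; the gripper's body (76 mm by 85 mm) begins 54 mm behind the grasp point. The pads swing forward as they close: fully open they stand 13 mm farther back than shut.
Start: joints at [-79.922, 21.967, 0.94, 78.501, -0.361, 79.538, -2.664], TCP at [0.148, 0.607, 0.25] pointing down, gripper open.
Joint ranges: [-169.22, 169.22], [-14.56, 117.87], [-87.37, 89.26], [10.42, 133.3], [-82.24, 262.24], [0.94, 117.77], [-172.7, 172.7]. Speed limits (degrees/s): [136.94, 136.94, 172.46, 172.46, 180, 180, 180].

## Interface

Orientations are given as a 3x3 rotation matrix whose columns are the frame's x, y, z axes.
In Python, from station import robot gives the robot as it stands. The module is installed in compiled form; this text tells all that it offers.
- The arm moves only by the shell command python3 -m crank 'ROWS'. ROWS is JSON, a list of rows, each a list of 3 entries, a list of its own where there are three numbers: the shift along the tool's x, y, z in mm, then the turn about the tool's z in degrees, then the finger opening in mm, from 0 to 85.4. In form: [[[tx, ty, tz], turn, hand], ...]. A call has 1 to 10 rows; each row shifts and turns the commanded pose from where the row before left it, along the tool's axes as they then stand; what a row does not reach is not made up. A row lasts 1/10 s, in which the tool goes at most 50 mm and 8.59 degrees, less where a joint would pass 70% of its speed; a pose out of reach is approached as far as the arm can. A call is refused whole if a number of a shift passes 50 or a number of a turn 8.59, either way. A call with a gripper value outside its range is refused whole. The fingers move at their own pace and stop on an object; the grip force is fixed at half the most. Time passes only in rows, so rows that do not move let the fingers close. It gives the time, the measured TCP pose, the force, the opening and the grip force at its end, in the units of the state.
- robot.get_state(): the state, without advancing time (a new reading comes with each control period).
- robot.camera(name): name is "scene" or "top"; returns the picture (420x560x3 uint8, red, green, blue); there is no depth.
- robot.camera_info(name): a dict with "fx", "fy", "cx", "cy" (pixels), "dist" ([k1, k2, p1, p2, k3] as OpenCV has them; the pictures are not rectified), "R" (3x3) and "t" (3): a world point X has camera coordinates R X + t. Camera axes: x right, y down, z forward; pixel columns grow to the right and rows downward; lengths in m; the calibration is good to about 2 mm. A picture is of the moment at which its call begins. camera_info takes no time and is no camera call.
- robot.sign_off(): hands the job in; it is judged then, once.
The state is a dict: "clock": time; "qpos": joint angles; "dq": joint speeds; "tau": joint torques, N m; "tool_pos": TCP position; "orientation": TCP orientation; "ft_force": force on the tool from outside, world axes, zero at the start; "moment": the same for the moment, N m; "gripper_width": opening from 0.0 (shut) to 1.0 (fully open); "grip_force": force on a finger pad.
Only numpy, scipy, OpenCV 4.12 (cv2) and the standard library are available. Lean on these libraries where they do the work, as an engineer would, in place of code of your own. Each camera call takes 0.05 s, during which the arm holds its last target. There are 200 camera calls.

## Working session

There is one attempt and no reset: what is moved stays moved. The work goes in short steps, Python scripts to look and compute and a shell command to move; the robot and the scene stay as the last step left them, time stands still between calls to the robot, and variables do not carry over. Pictures are saved under pics/ and viewed, at most 10 in all, crops included, and the job is handed in when it is done.

```bash
mkdir -p pics
python3 - <<'E'
from station import robot
import cv2,numpy as np
for n in("top","scene"):
    im=robot.camera(n)[:,:,::-1]; cv2.imwrite(f"pics/{n}0.png",im)
    i=robot.camera_info(n); print(n,[i[k] for k in("fx","fy","cx","cy","dist")]); print(np.round(i["R"],3).tolist(),np.round(i["t"],3), (-np.array(i["R"]).T@i["t"]).round(3))
s=robot.get_state(); print(s)
E
```

```text
top [486.520193293632, 486.520193293632, 285.34356401207754, 205.36766928442447, array([-0.12968126,  0.        ,  0.        ,  0.        ,  0.        ])]
[[-0.016, -1.0, -0.014], [-0.981, 0.018, -0.195], [0.195, 0.011, -0.981]] [-0.016  0.479  1.552] [ 0.166 -0.042  1.616]
scene [505.170827865807, 505.170827865807, 274.08205714038473, 205.24958677729748, array([0.03965508, 0.        , 0.        , 0.        , 0.        ])]
[[0.001, 1.0, -0.013], [0.534, -0.011, -0.845], [-0.845, -0.006, -0.534]] [ 0.032 -0.22   1.831] [ 1.665 -0.024  0.793]
{'clock': 0.1, 'qpos': array([-79.92153906,  22.01217089,   0.9380231 ,  78.5536966 ,
        -0.35841913,  79.53755827,  -2.66395063]), 'dq': array([ 0.01573551, -0.21652531,  0.07725843, -0.02083958, -0.05216089,
       -0.01460104,  0.0103194 ]), 'tau': array([ 2.82486573e-03, -6.29124498e+01,  8.47461540e-01, -3.72759783e+01,
        1.67373649e-02,  1.03304966e-02, -4.20325125e-05]), 'tool_pos': array([0.14771559, 0.60687594, 0.2493725 ]), 'orientation': array([[-9.71640941e-01,  2.36460908e-01, -3.48731139e-04],
       [ 2.36461155e-01,  9.71639420e-01, -1.72009979e-03],
       [-6.78954358e-05, -1.75378075e-03, -9.99998460e-01]]), 'ft_force': array([-0.66057044,  0.1059739 ,  0.38284336]), 'moment': array([ 0.03253353, -0.0383353 , -0.02434471]), 'grip_force': 0.0, 'gripper_width': 1.0010253905195998}
```

View pics/top0.png

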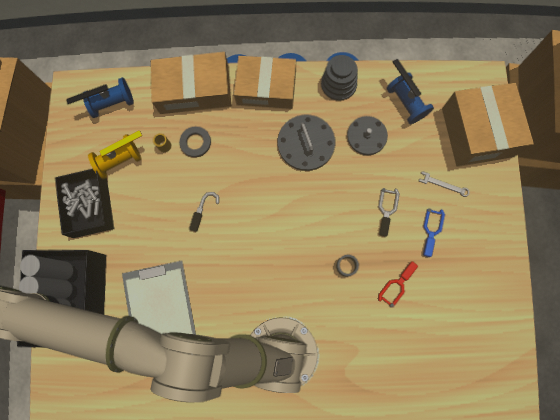

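View pics/scene0.png

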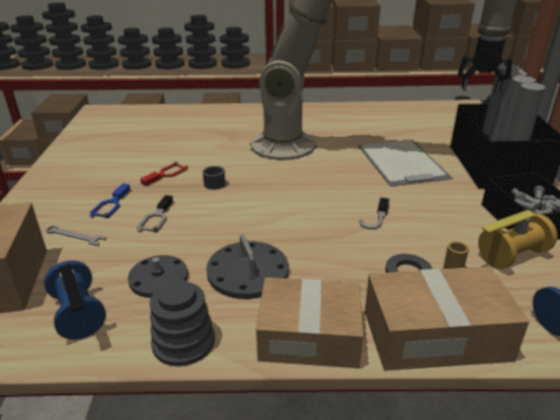

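The top view shows three snap-hook shapes: black grip with steel hook at (387,212), blue at (433,232), red at (398,285). The plain J hook is at (203,211), and the flange with its eye is at (306,142). The black one fits the description because its grip is black rubber and its hook bare steel with a gate, so I'll confirm it in an enlarged crop.

```bash
cat > h.py <<'E'
from station import robot
import cv2,numpy as np
def ray(n,uv,z):
    i=robot.camera_info(n);K=np.array([[i["fx"],0,i["cx"]],[0,i["fy"],i["cy"]],[0,0,1]])
    p=cv2.undistortPoints(np.array(uv,float).reshape(-1,1,2),K,np.array(i["dist"]))[:,0]
    R=np.array(i["R"]);c=-R.T@i["t"];d=np.c_[p,np.ones(len(p))]@R
    return c+d*((z-c[2])/d[:,2])[:,None]
def proj(n,X):
    i=robot.camera_info(n);K=np.array([[i["fx"],0,i["cx"]],[0,i["fy"],i["cy"]],[0,0,1]])
    return cv2.projectPoints(np.array(X,float).reshape(-1,1,3),cv2.Rodrigues(np.array(i["R"]))[0],np.array(i["t"]),K,np.array(i["dist"]))[0][:,0]
E
python3 - <<'E'
from h import *
im=cv2.imread("pics/top0.png")
# grip: dark blob
x0,y0=370,180; c=im[y0:245,x0:410]
m=(c.max(2)<60).astype(np.uint8)
n,l,st,ce=cv2.connectedComponentsWithStats(m); k=1+st[1:,4].argmax()
print("grip",st[k],ce[k]+[x0,y0], cv2.minAreaRect(np.argwhere(l==k)[:,::-1].astype(np.float32)))
P=ray("top",ce[k]+[x0,y0],0.02);print(P)
hsv=cv2.cvtColor(c,cv2.COLOR_BGR2HSV); m2=((hsv[...,1]<60)).astype(np.uint8)
n,l,st,ce=cv2.connectedComponentsWithStats(m2); k=1+st[1:,4].argmax()
q=np.argwhere(l==k)[:,::-1]+[x0,y0];print("hook",st[k],q.mean(0))
print(cv2.minAreaRect(q.astype(np.float32)))
a=cv2.resize(im[180:245,360:420],None,fx=6,fy=6,interpolation=2)
b=cv2.resize(im[110:175,270:342],None,fx=6,fy=6,interpolation=2)
cv2.imwrite("pics/c1.png",np.hstack([a,b]));
E
```

```text
grip [10 37 10 19 88] [383.86363636 227.        ] ((14.365385055541992, 46.17308044433594), (7.452413558959961, 17.846569061279297), 11.309932708740234)
[[ 0.40478492 -0.35054218  0.02      ]]
hook [  9   8  21  30 221] [388.30316742 202.35294118]
((388.08001708984375, 202.5600128173828), (18.425201416015625, 29.51609992980957), 10.30484676361084)
```

View pics/c1.png

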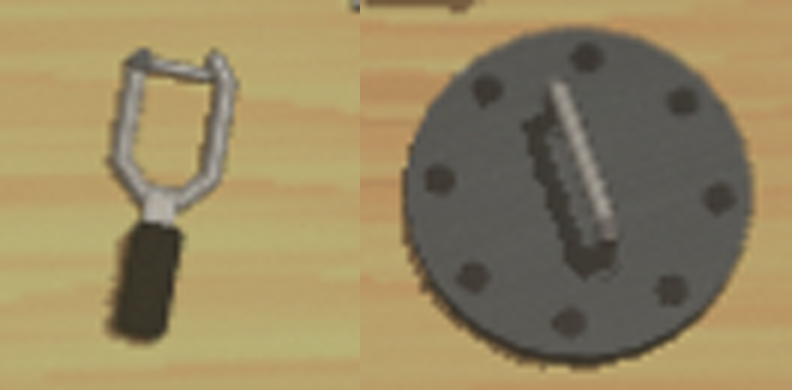

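The crop confirms the black grip with a bare steel hook and a gate across its mouth, hinged on the left, at top (387,212). The eye's top bar runs from (302,124) to (312,149).

```bash
cat > m.py <<'E'
from h import *
im=cv2.imread("pics/top0.png")
g=ray("top",[383.86,227],.018)[0]; h=ray("top",[388.08,202.56],.008)[0]
noseL=ray("top",[360+138/6,180+50/6],.008)[0]; noseR=ray("top",[360+215/6,180+52/6],.008)[0]; n=(noseL+noseR)/2
ang=lambda a,b:np.degrees(np.arctan2(*(b-a)[[1,0]]))
print("grip",g,"hook",h,"d",np.linalg.norm(h-g),ang(g,h),"nose",n,np.linalg.norm(n-g),ang(g,n),"w",np.linalg.norm(noseL-noseR))
# flange
c=im[105:180,265:345]; hsv=cv2.cvtColor(c,cv2.COLOR_BGR2HSV)
m=((hsv[...,1]<60)&(hsv[...,2]<140)).astype(np.uint8); m=cv2.morphologyEx(m,cv2.MORPH_OPEN,np.ones((5,5)))
q=max(cv2.findContours(m,0,1)[0],key=cv2.contourArea)[:,0]+[265,105]
w=ray("top",q,.02)[:,:2]
A=np.c_[w,np.ones(len(w))]
for _ in range(3):
    s=np.linalg.lstsq(A,(w**2).sum(1),rcond=None)[0]; cc=s[:2]/2; r=np.sqrt(s[2]+cc@cc); print("flange",cc,r)
    k=abs(np.linalg.norm(w-cc,axis=1)-r)<.004; w=w[k];A=A[k]
v=hsv[...,2]; mm=((v>125)&(hsv[...,1]<60)); mm[:15]=0;mm[50:]=0;mm[:,:25]=0;mm[:,60:]=0
p=np.argwhere(mm)[:,::-1]+[265,105]; print(len(p),p.min(0),p.max(0))
W=ray("top",p,.082)[:,:2]; mu=W.mean(0); d=np.linalg.svd(W-mu)[2][0]; d*=np.sign(d[0]); t=(W-mu)@d
print("eye mid",mu,"dir",np.degrees(np.arctan2(d[1],d[0])),"ext",t.min(),t.max()); 
b=cc-.045*d; print("eye_bar",b)
for z in(.02,.03,.08): print(z,proj("top",[*b,z]),proj("scene",[*b,z]),proj("scene",[*(cc+.045*d),z]))
print("grip scene",proj("scene",g),proj("scene",n))
s=cv2.imread("pics/scene0.png")[175:300,130:300]
cv2.imwrite("pics/c2.png",cv2.resize(s,None,fx=4.5,fy=4.5,interpolation=2))
E
python3 m.py
```

```text
grip [ 0.40508433 -0.35091716  0.018     ] hook [ 0.48980108 -0.37177123  0.008     ] d 0.08781696759763245 -13.829113430606728 nose [ 0.5385261  -0.37921446  0.008     ] 0.13677515571337098 -11.972630996171512 w 0.04405253957093029
flange [ 0.70656857 -0.09833681] 0.09712883525855313
flange [ 0.70656857 -0.09833681] 0.09712883525855313
flange [ 0.70656857 -0.09833681] 0.09712883525855313
50 [302 124] [311 145]
eye mid [ 0.71072536 -0.09855347] dir 17.963944770850915 ext -0.039913508674500296 0.039241234547211276
eye_bar [ 0.66376229 -0.11221564]
0.02 [[310.24538887 153.40457461]] [[242.19631626 253.08045627]] [[252.09148599 275.36437662]]
0.03 [[310.3506829  152.52477049]] [[242.01123631 249.87752339]] [[251.93978672 272.06197027]]
0.08 [[310.89594347 147.96654885]] [[241.06027718 233.45059284]] [[251.15935541 255.10160443]]
grip scene [[165.28486993 200.25009988]] [[146.3625776  229.37608313]]
```

View pics/c2.png

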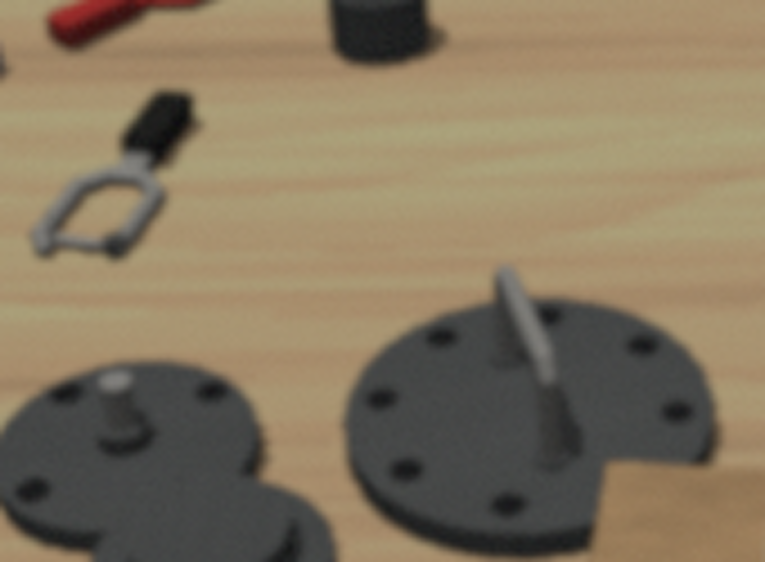

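Scene crop: the near upright runs from (242,235) to (242,255), against (241,233) to (242,253) projected from the top estimate, so eye_bar is about (0.664,-0.112) with its axis at 18°. The hook nose at (147,229) also agrees. The grip is near (0.408,-0.351), pointing at about -12.5°. I'll move over it on an arc.

```bash
python3 -m crank '[[[-41,-21,0],0,85],[[-41,-21,0],0,85],[[-41,-21,0],0,85],[[-41,-21,0],0,85],[[-41,-21,0],0,85],[[-41,-21,0],0,85],[[-41,-21,0],0,85],[[-41,-21,0],0,85],[[-41,-21,0],0,85],[[-41,-21,0],0,85]]'; python3 -m crank '[[[-13,-33,0],0,85],[[-13,-33,0],0,85],[[-13,-33,0],0,85],[[-13,-33,0],0,85],[[-13,-33,0],0,85],[[-13,-33,0],0,85],[[-13,-33,0],0,85],[[-13,-33,0],0,85],[[-13,-33,0],0,85],[[-13,-33,0],0,85]]'
cat > go.py <<'E'
import sys
from h import *
x,y,z,a=map(float,sys.argv[1:]); s=robot.get_state(); R=np.array(s["orientation"])
print("d tool mm",(1e3*R.T@(np.array([x,y,z])-s["tool_pos"])).round(1),"turn",round((np.degrees(np.arctan2(R[1,0],R[0,0]))-a+180)%360-180,2),"at",s["tool_pos"].round(4),"t",s["clock"],s["gripper_width"],s["ft_force"].round(1),s["qpos"].round(0))
E
python3 go.py .408 -.3515 .1 167.5
python3 - <<'E'
from h import *
s=cv2.imread("pics/scene0.png")[190:225,150:185]
m=(s.max(2)<60).astype(np.uint8);n,l,st,ce=cv2.connectedComponentsWithStats(m);k=1+st[1:,4].argmax()
print(st[k],ce[k]+[150,190],ray("scene",ce[k]+[150,190],.016))
E
```

```text
clock: 1.1
tool_pos: [0.4974, 0.3047, 0.25]
orientation: [[-0.972, 0.236, -0.001], [0.236, 0.972, -0.0], [0.0, -0.0, -1.0]]
ft_force: [0.0, 0.3, -0.6]
gripper_width: 0.997
grip_force: 0.0
clock: 2.1
tool_pos: [0.5445, -0.0465, 0.25]
orientation: [[-0.972, 0.236, -0.001], [0.236, 0.972, 0.0], [0.001, -0.0, -1.0]]
ft_force: [-0.6, 0.1, 0.9]
gripper_width: 0.994
grip_force: 0.0
d tool mm [  60.5 -328.6  150.1] turn -1.17 at [ 0.5445 -0.0465  0.25  ] t 2.1 0.9937944933918561 [-0.6  0.1  0.9] [-22.  13.  28.  92.  -6.  77.  83.]
[  8   6  14  15 132] [165.25757576 202.65151515] [[ 0.41517586 -0.34942651  0.016     ]]
```

```bash
python3 -m crank '[[[6,-33,15],-1.2,85],[[6,-33,15],0,85],[[6,-33,15],0,85],[[6,-33,15],0,85],[[6,-33,15],0,85],[[6,-33,15],0,85],[[6,-33,15],0,85],[[6,-33,15],0,85],[[6,-33,15],0,85],[[6,-33,15],0,85]]' | tail -1;  python3 go.py .410 -.3505 .021 167.5
```

```text
grip_force: 0.0
d tool mm [ 4.3  3.6 78.5] turn 0.04 at [ 0.4134 -0.355   0.0995] t 3.1 0.9965575084417573 [ 0.2  0.1 -0.3] [  8.  22.  36. 104. -15.  59. 128.]
```

```bash
python3 -m crank '[[[4,3.5,0],0,85],[[0,0,15],0,85],[[0,0,20],0,85],[[0,0,20],0,85],[[0,0,15],0,85],[[0,0,8],0,85],[[0,0,0],0,85]]' | tail -1;  python3 go.py .410 -.3505 .021 167.5; python3 -m crank '[[[0,0,0],0,40],[[0,0,0],0,20],[[0,0,0],0,15],[[0,0,0],0,15],[[0,0,0],0,15],[[0,0,0],0,15],[[0,0,0],0,15],[[0,0,0],0,15]]'
python3 - <<'E'
from h import *
a=robot.camera("top")[:,:,::-1];b=robot.camera("scene")[:,:,::-1]
cv2.imwrite("pics/g1.png",np.hstack([cv2.resize(a[165:255,350:440],(390,390)),cv2.resize(b[160:250,120:210],(390,390))]))
E
```

```text
grip_force: 0.0
d tool mm [ 0.5 -1.8  0.1] turn 0.07 at [ 0.4109 -0.3488  0.0211] t 3.8 0.9898691176804332 [-0.  -0.4 -0.2] [ 10.  28.  33. 108. -20.  50. 131.]
clock: 4.6
tool_pos: [0.4115, -0.3504, 0.0232]
orientation: [[-0.976, 0.216, 0.001], [0.216, 0.976, -0.001], [-0.002, -0.001, -1.0]]
ft_force: [-1.3, -0.3, 5.6]
gripper_width: 0.313
grip_force: 60.8
```

View pics/g1.png

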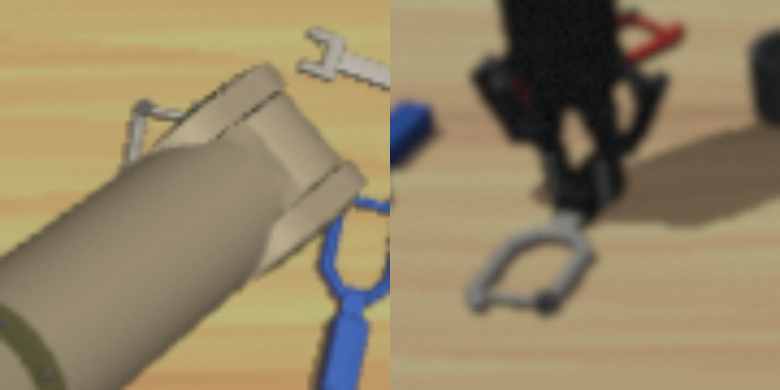

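The scene crop (right half) shows the black grip between the jaws with the hook protruding at (530,270); the opening of about 27 mm matches the 28 mm grip. Next I lift and turn to the eye heading.

```bash
python3 -m crank '[[[0,0,-10],0,15],[[0,0,-20],0,15],[[0,0,-20],-5,15],[[0,0,-20],-6,15],[[0,0,-20],-6,15],[[0,0,-20],-6,15],[[0,0,-10],-5,15],[[0,0,0],-2,15],[[0,0,0],0,15]]' | tail -2;  python3 go.py .510 -.164 .12 198
```

```text
gripper_width: 0.317
grip_force: 59.7
d tool mm [-150.5  147.2   22.9] turn -0.46 at [ 0.4108 -0.3497  0.1428] t 5.6 0.3168246574721419 [-1.2  0.8 -3.2] [ 11.  18.  31. 102. -10.  64. 153.]
```

```bash
python3 -m crank '[[[-10,10,2],-0.5,15],[[-16,16,2],0,15],[[-18,18,2],0,15],[[-20,19,3],0,15],[[-20,19,3],0,15],[[-20,19,3],0,15],[[-18,18,3],0,15],[[-16,16,3],0,15],[[-12,12,2],0,15],[[0,0,0],0,15]]' | tail -2;  python3 go.py .510 -.164 .05 198
python3 - <<'E'
from h import *
a=robot.camera("top")[:,:,::-1];b=robot.camera("scene")[:,:,::-1]
cv2.imwrite("pics/g2t.png",a);cv2.imwrite("pics/g2s.png",b)
cv2.imwrite("pics/g2.png",np.hstack([cv2.resize(a[105:205,270:370],(390,390)),cv2.resize(b[190:290,180:280],(390,390))]))
E
```

```text
gripper_width: 0.311
grip_force: 59.6
d tool mm [ 0.7 -5.1 68.2] turn 0.31 at [ 0.5092 -0.1591  0.1182] t 6.6 0.31089459028233996 [ 0.5 -0.2 -2.6] [ -7.  18.  25. 104.  -9.  60. 130.]
```

View pics/g2.png

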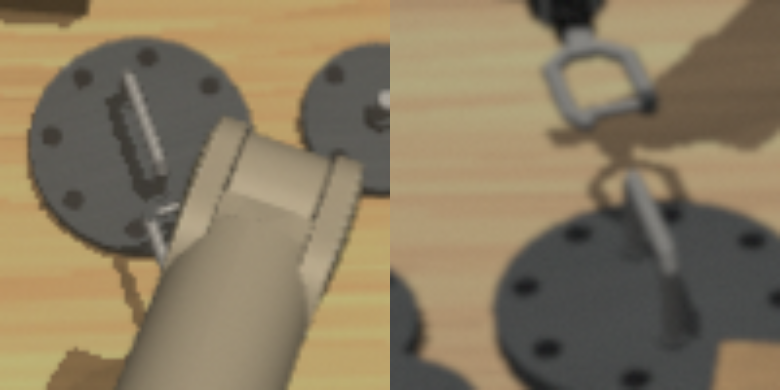

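In the scene crop the hook's nose tips are at (583,125) and (650,102), level and in front of the eye at (632,180). I'll work out where the hook sits relative to the TCP.

Run:
```python
from h import *
s=robot.get_state();R=np.array(s["orientation"]);ax=-R[:,0]; ly=-R[:,1]*-1
ly=np.cross([0,0,1],ax)
def rep(n,pts,z):
    for p,w in zip(pts,ray(n,pts,z)): d=w-s["tool_pos"]; print(n,w.round(4),"hook x,y mm",(1e3*d@ax).round(1),(1e3*d@ly).round(1))
f=lambda u,v:[(u-390)/3.9+180,v/3.9+190]
rep("scene",[f(583,125),f(650,102),f(548,70),f(625,48),f(578,40)],.101)
rep("top",[[270+149/3.9,105+222/3.9]],.101)
b=np.array([.6638,-.1122,.101]);d=b-s["tool_pos"];print("bar",1e3*d@ax,1e3*d@ly)
```

```text
scene [ 0.6448 -0.1405  0.101 ] hook x,y mm 137.0 -21.2
scene [ 0.6196 -0.0997  0.101 ] hook x,y mm 125.7 25.4
scene [ 0.5804 -0.1681  0.101 ] hook x,y mm 67.2 -27.5
scene [ 0.5543 -0.1193  0.101 ] hook x,y mm 57.6 27.1
scene [ 0.5435 -0.1513  0.101 ] hook x,y mm 37.4 -0.1
top [ 0.6099 -0.1013  0.101 ] hook x,y mm 115.9 26.9
bar 163.82780112917916 -0.22563526416339028
```

```bash
python3 -m crank '[[[0,-2,10],0.3,15],[[0,0,15],0,15],[[0,0,15],0,15],[[0,0,15],0,15],[[0,0,10],0,15],[[0,0,0],0,15]]' | tail -2;  python3 go.py .510 -.164 .053 198; python3 -m crank '[[[-8,0,0],0,15],[[-8,0,0],0,15],[[-8,0,0],0,15],[[-6,0,0],0,15],[[-6,0,0],0,15],[[-6,0,0],0,15],[[0,0,0],0,15]]' | grep -v ori;python3 go.py .6638 -.1122 .053 198
```

```text
gripper_width: 0.31
grip_force: 59.5
d tool mm [-3.1  1.2 -0.5] turn -0.37 at [ 0.5074 -0.1661  0.0525] t 7.3 0.31038498752514154 [-0.6 -0.4 -2.8] [ -5.  23.  24. 107. -11.  53. 132.]
clock: 8.0
tool_pos: [0.5488, -0.1522, 0.0538]
ft_force: [-3.2, 1.1, -4.3]
gripper_width: 0.314
grip_force: 59.4
d tool mm [-121.7    3.     0.6] turn -0.23 at [ 0.5488 -0.1522  0.0538] t 8.0 0.3139549325820323 [-3.2  1.1 -4.3] [ -6.  27.  23. 101. -12.  55. 130.]
```

Contact with the gate shows as about -3 N along x. I'll keep pushing.

```bash
python3 -m crank '[[[-6,0,0],0,15],[[-6,0,0],0,15],[[-6,0,0],0,15],[[-5,0,0],0,15]]' | grep force; python3 -m crank '[[[-5,0,0],0,15],[[-5,0,0],0,15],[[-5,0,0],0,15]]' | grep force;python3 -m crank '[[[-5,0,0],0,15],[[-4,0,0],0,15],[[-3,0,0],0,15],[[0,0,0],0,15]]' | grep force;python3 go.py .6638 -.1122 .053 198
python3 - <<'E'
from h import *
a=robot.camera("top")[:,:,::-1];b=robot.camera("scene")[:,:,::-1]
cv2.imwrite("pics/g3.png",np.hstack([cv2.resize(a[115:190,275:350],(390,390),interpolation=2),cv2.resize(b[210:285,205:280],(390,390),interpolation=2)]))
E
```

```text
ft_force: [-3.6, 1.6, -2.7]
grip_force: 59.5
ft_force: [-1.3, 1.6, -2.5]
grip_force: 59.6
ft_force: [-1.0, -0.5, -2.7]
grip_force: 59.6
d tool mm [-71.2   4.2   1.5] turn -0.29 at [ 0.5973 -0.1378  0.0545] t 9.1 0.3120401134360186 [-1.  -0.5 -2.7] [ -7.  31.  22.  94. -13.  57. 128.]
```

View pics/g3.png

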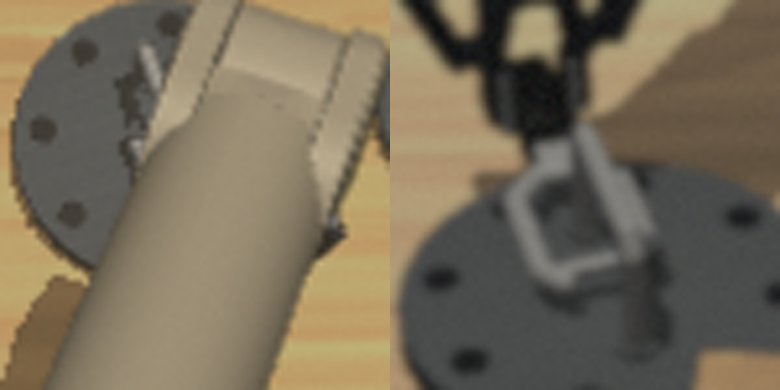

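The scene crop shows the eye's near upright inside the C and a bar, the gate, across the mouth from (560,277) to (630,263). The push force also fell from about 4 N to 1 N, so the gate has snapped shut. I'll push 3 mm further, lower onto the flange and release.

```bash
python3 -m crank '[[[-3,0,0],0,15],[[0,0,3],0,15],[[0,0,3],0,15],[[0,0,0],0,15]]' | grep -E "force|pos"; python3 -m crank '[[[0,0,1.5],0,15],[[0,0,1],0,15],[[0,0,0],0,15]]' | grep -E "force|pos"; python3 -m crank '[[[0,0,1],0,15],[[0,0,0],0,15]]' | grep -E "force|pos"
```

```text
tool_pos: [0.5989, -0.1366, 0.0475]
ft_force: [-0.9, 0.6, -3.7]
grip_force: 59.6
tool_pos: [0.5993, -0.1367, 0.0456]
ft_force: [0.5, -0.2, -3.2]
grip_force: 59.6
tool_pos: [0.5994, -0.1366, 0.0447]
ft_force: [-0.4, -0.4, -3.1]
grip_force: 59.6
```

```bash
python3 -m crank '[[[0,0,1],0,15],[[0,0,0],0,15]]' | grep -E "ft_force|pos"; python3 -m crank '[[[0,0,1],0,15],[[0,0,0],0,15]]' | grep -E "ft_force|pos"; python3 -m crank '[[[0,0,1],0,15],[[0,0,0],0,15]]' | grep -E "ft_force|pos"
```

```text
tool_pos: [0.5994, -0.1366, 0.0437]
ft_force: [-0.1, 0.1, -2.4]
tool_pos: [0.5996, -0.1367, 0.0433]
ft_force: [-1.9, 0.8, 2.8]
tool_pos: [0.5996, -0.1367, 0.0431]
ft_force: [-6.4, 1.6, 10.9]
```

Contact with the flange. I'll ease off, open and retreat upward.

```bash
python3 -m crank '[[[0,0,-1],0,15],[[0,0,-0.5],0,28],[[0,0,0],0,32],[[0,0,0],0,40],[[0,0,0],0,60],[[0,0,0],0,70],[[0,0,0],0,70],[[0,0,0],0,70]]' | grep -v ori; python3 -m crank '[[[0,0,-10],0,70],[[0,0,-20],0,70],[[0,0,-30],0,70],[[0,0,-30],0,70],[[0,0,-30],0,70],[[30,0,-20],0,70],[[40,0,0],0,70],[[40,0,0],0,70],[[30,0,0],0,70],[[0,0,0],0,70]]' | grep -v ori
python3 -m crank '[[[0,40,0],0,70],[[0,40,0],0,70],[[0,40,0],0,70],[[0,40,0],0,70],[[0,40,0],0,70],[[0,0,0],0,70]]' | grep -v ori
python3 - <<'E'
from h import *
a=robot.camera("top")[:,:,::-1];b=robot.camera("scene")[:,:,::-1]
cv2.imwrite("pics/g4.png",np.hstack([cv2.resize(a[115:190,275:350],(390,390),interpolation=2),cv2.resize(b[200:275,205:280],(390,390),interpolation=2)]))
E
```

```text
clock: 11.5
tool_pos: [0.5995, -0.1366, 0.0433]
ft_force: [-0.1, -0.8, 0.2]
gripper_width: 0.82
grip_force: 0.0
clock: 12.5
tool_pos: [0.4626, -0.1817, 0.1843]
ft_force: [0.3, -0.4, 0.4]
gripper_width: 0.82
grip_force: 0.0
clock: 13.1
tool_pos: [0.4044, 0.0163, 0.184]
ft_force: [-0.4, 0.9, -0.2]
gripper_width: 0.818
grip_force: 0.0
```

View pics/g4.png

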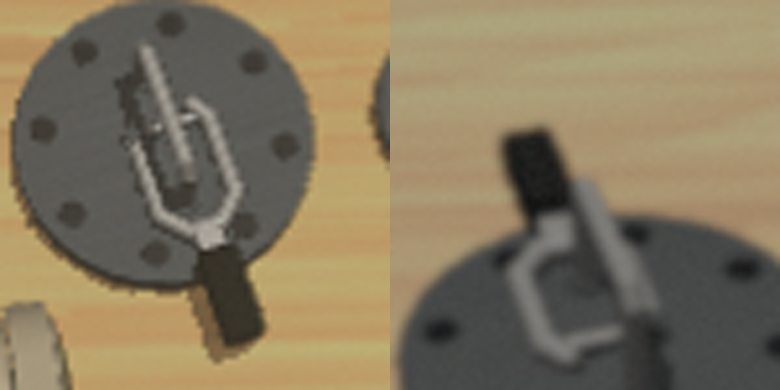

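The top crop shows the handle resting on the flange, the near upright (about (182,190)) inside the C, and the gate straight across the mouth from (150,130) to (195,118). The scene crop shows the same, and the robot is clear.

```bash
python3 -c "from station import robot; print(robot.sign_off())"
```

```text
the job is handed in; nothing more can be done
None
```

The snap-hook handle is clipped on the near upright bar of the lifting eye with its gate shut and released. The plain hook was not touched, and I handed the job in at about 13 s.

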